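# Hang the flush test plates on the drying stand

### The arm

A 6-joint arm with a two-finger parallel gripper is mounted at the origin on a cart in front of the work surface, level with it; the furniture and walls round the work are solid. World frame = base frame: x ahead of the robot, y to its left, z up, the work surface at z = 0. Lengths are in m, angles in rad, forces in N, time in s.
With the tool pointing down it reaches from about 0.375 to 0.9 m from the base axis. Payload 3.1 kg.
Tool frame: the origin (TCP) lies at the centre of the arm's flange, where the gripper is bolted on; the fingertips stand 173 mm ahead of it and the grasp point (between the pads) lies 155 mm ahead of it; z points along the fingers, y is the line along which they close (so a half turn about z gives the same grasp; the last joint's range is limited). The gripper opens to 85 mm and grips with 20 to 120 N. Pads are 22 mm wide; open, the fingers measure 114 mm over their backs; the gripper's body (76 mm by 85 mm) begins 54 mm behind the grasp point. The pads swing forward as they close: fully open they stand 13 mm farther back than shut.
Start: joints at [-1.486, 0.527, 1.433, -0, 1.181, -0.178], TCP at [0.163, -0.603, 0.405] pointing down, gripper open.
Joint ranges: [-3.08, 3.08], [-0.75, 2.2], [0.22, 2.44], [-1.43, 4.57], [0, 2.65], [-2.85, 2.85]. Speed limits (rad/s): [2.79, 2.79, 3.14, 3.14, 3.14, 3.14].

### API

Orientations are given as a unit quaternion [x, y, z, w].
In Python, from station import * gives the robot as it stands.
- The arm moves only by the shell command python3 -m jog 'ROWS' [OPENING] [FORCE]. ROWS is a JSON object of lists of equal length, an entry for each row: "linear": the shift along the world's x, y, z in mm, a list of three; "turn": the turn about the world's z in units of 5 degrees (1.0 is 5 degrees). A call has 1 to 12 rows; each row shifts and turns the commanded pose from where the row before left it; what a row does not reach is not made up. A row lasts 1/8 s, in which the tool goes at most 62.5 mm and 10.7 degrees, less where a joint would pass 70% of its speed; a pose out of reach is approached as far as the arm can. A call is refused whole if a number of a shift passes 62.5 or a number of a turn 1, either way. A call with a gripper value outside its range is refused whole. OPENING is the opening, from 0 (shut) to 1 (fully open), set as the call begins (- or left out, the last holds). The fingers move at their own pace and stop on an object; FORCE is the grip in N (left out, the last holds). Time passes only in rows, so rows that do not move let the fingers close. It gives the time, the measured TCP pose, the force, the opening and the grip force at its end, in the units of the state.
- sense(): the state, without advancing time (a new reading comes with each control period).
- snapshot(name): name is "scene" or "top"; returns the picture (384x512x3 uint8, red, green, blue); there is no depth.
- get_calibration(name): a dict with "fx", "fy", "cx", "cy" (pixels), "world_to_cam" (4x4, takes a point from world to camera coordinates). Camera axes: x right, y down, z forward; pixel columns grow to the right and rows downward; lengths in m; the calibration is good to about 2 mm. A picture is of the moment at which its call begins. get_calibration takes no time and is no camera call.
- sign_off(): hands the job in; it is judged then, once.
The state is a dict: "t": time; "q": joint angles; "qd": joint speeds; "tau": joint torques, N m; "tcp_pos": TCP position; "tool_rot": TCP orientation; "force": force on the tool from outside, world axes, zero at the start; "ft_torque": the same for the moment, N m; "finger_gap": opening from 0.0 (shut) to 1.0 (fully open); "gripper_force": force on a finger pad.
Only numpy, scipy, OpenCV 4.12 (cv2) and the standard library are available. Lean on these libraries where they do the work, as an engineer would, in place of code of your own. Each camera call takes 0.05 s, during which the arm holds its last target. There are 200 camera calls.

### The job

The metal test plates lying flush in the grey storage tray must be hung up to dry: press each plate down at its solid end so that it tips up in its pocket, take it by the raised end, and hang it by its handle window on either of the two long hooks of the drying stand (a hook holds two plates one behind the other). Hang up every plate that is there, each hanging freely and still, and do not knock over the dropper bottles.

Things in the scene. Friction and masses are not known exactly. Their poses are not given: they have to be found in the camera images.
- tray: fixed grey tray 139 x 275 x 48 mm (x, y, z), origin under its centre, -x side to the robot. Four open pockets at y = +99, +33, -33, -99 mm, each 123 (x) x 55 mm, walls between 11 mm. Pocket floor: level, 8 mm below the tray top, from the +x wall to x = -11 mm; from there a slippery 35 degree ramp falls to the -x wall, 35 mm deeper
- stand: fixed steel stand: base 120 x 170 x 12 mm, origin under its centre; 16 mm post at x = +45 mm carries a 12 mm crossbar, 130 mm along y, axis 190 mm up; from it two hooks run to -x (towards the robot) at y = +50 and -50 mm: 6 mm round rods, axis 190 mm up, ending at x = -70 mm, where the tip turns up to z = 209 mm
- hook_left (a point): point on the rod axis of the hook at local y = +50 mm of the stand, half way along (local x = -12 mm, 58 mm behind the turned-up end), 190 mm above the table; axes as the stand's
- hook_right (a point): the same point on the hook at local y = -50 mm of the stand
- dropper_1: loose dropper bottle, 33 mm across, 94 mm tall, standing; origin under its centre
- dropper_2: loose dropper bottle, 31 mm across, 90 mm tall, standing; origin under its centre
- matchbox: loose matchbox 35 x 52 x 15 mm lying flat, a bystander; origin under its centre
- plate_1: aluminium plate 120 x 52 x 8 mm (x, y, z), 0.08-0.17 kg, origin centre of underside, mass centre x = -7 mm; 34 x 30 mm window centred at x = +35 mm leaves an 8 mm handle bar at the +x end. Starts flush in a pocket, +x along the tray's. Pressed down about 20 mm at x = -45 mm it tips, slides against the -x wall and stays tipped 35 degrees, +x end about 30 mm proud. May be absent
- plate_1_window (a point): centre of the window of plate_1 (35 mm from its origin along x, 4 mm above its underside), axes as the plate's
- plate_2: aluminium plate 120 x 52 x 8 mm (x, y, z), 0.08-0.17 kg, origin centre of underside, mass centre x = -7 mm; 34 x 30 mm window centred at x = +35 mm leaves an 8 mm handle bar at the +x end. Starts flush in a pocket, +x along the tray's. Pressed down about 20 mm at x = -45 mm it tips, slides against the -x wall and stays tipped 35 degrees, +x end about 30 mm proud. May be absent
- plate_2_window (a point): centre of the window of plate_2 (35 mm from its origin along x, 4 mm above its underside), axes as the plate's
- plate_3: aluminium plate 120 x 52 x 8 mm (x, y, z), 0.08-0.17 kg, origin centre of underside, mass centre x = -7 mm; 34 x 30 mm window centred at x = +35 mm leaves an 8 mm handle bar at the +x end. Starts flush in a pocket, +x along the tray's. Pressed down about 20 mm at x = -45 mm it tips, slides against the -x wall and stays tipped 35 degrees, +x end about 30 mm proud. May be absent
- plate_3_window (a point): centre of the window of plate_3 (35 mm from its origin along x, 4 mm above its underside), axes as the plate's
- plate_4: aluminium plate 120 x 52 x 8 mm (x, y, z), 0.08-0.17 kg, origin centre of underside, mass centre x = -7 mm; 34 x 30 mm window centred at x = +35 mm leaves an 8 mm handle bar at the +x end. Starts flush in a pocket, +x along the tray's. Pressed down about 20 mm at x = -45 mm it tips, slides against the -x wall and stays tipped 35 degrees, +x end about 30 mm proud. May be absent
- plate_4_window (a point): centre of the window of plate_4 (35 mm from its origin along x, 4 mm above its underside), axes as the plate's
Not all that is in view belongs to the job. Leave any turquoise look-alike of the plate_2 alone. Leave any turquoise look-alike of the plate_1 alone.

How it is judged:
By the outcome, as a careful person would: the job done as asked, in the order asked, and still so for the second after the job is handed in, with the robot touching nothing.
Of plate_1, plate_2, plate_3, plate_4 only 3 to 4 are there at a start; the rules pass over those that are not, and their reading is None.
At some moment in a run one of matchbox may be knocked a few centimetres aside while the robot is not near it.
Once in a run the grip may slacken for a moment while it holds something.
It also fails if it takes over 210 s, if anything falls off the work surface, if the arm or the gripper's body presses on something with over 40 N, if the wrist force passes 120 N, or if a joint passes its speed limit or range.

## Working session

There is one attempt and no reset: what is moved stays moved. The work goes in short steps, Python scripts to look and compute and a shell command to move; the robot and the scene stay as the last step left them, time stands still between calls to the robot, and variables do not carry over. Pictures are saved under pics/ and viewed, at most 14 in all, crops included, and the job is handed in when it is done.

```bash
mkdir -p pics; ls
python3 - <<'E'
from station import *
import cv2
for n in("scene","top"):
    cv2.imwrite(f"pics/{n}0.png",cv2.resize(snapshot(n)[:,:,::-1],(800,600),interpolation=cv2.INTER_CUBIC)); print(get_calibration(n))
s=sense();print(s)
E
```

```text
pics
{'fx': 445.7711071801473, 'fy': 445.7711071801473, 'cx': 253.3554733205524, 'cy': 188.9821229877501, 'world_to_cam': array([[-0.84463303, -0.53495671,  0.02040507,  0.2860059 ],
       [-0.27795917,  0.40565155, -0.87073849,  0.35554075],
       [ 0.45753005, -0.74112627, -0.49132282,  0.7599803 ],
       [ 0.        ,  0.        ,  0.        ,  1.        ]])}
{'fx': 371.30867829821955, 'fy': 371.30867829821955, 'cx': 258.5378299313818, 'cy': 191.3430250688152, 'world_to_cam': array([[-0.01045053, -0.99939407,  0.03320065, -0.28571843],
       [-0.98868975,  0.00535949, -0.14987946,  0.54135283],
       [ 0.1496107 , -0.03439147, -0.98814668,  0.93206267],
       [ 0.        ,  0.        ,  0.        ,  1.        ]])}
{'t': 0.1, 'q': array([-1.48552808e+00,  5.28384421e-01,  1.43378411e+00, -5.89560367e-06,
        1.18139659e+00, -1.78531531e-01]), 'qd': array([-0.00032216, -0.0012434 , -0.00125595,  0.00083569, -0.00028154,
        0.0007321 ]), 'tau': array([ 5.19668106e-06, -4.43304527e+01, -1.78586876e+01, -1.82393146e-04,
        3.90687972e-03,  1.82743668e-05]), 'tcp_pos': array([ 0.16295106, -0.60306158,  0.40382108]), 'tool_rot': array([ 9.91313184e-01,  1.31518811e-01,  4.32499987e-05, -9.85289069e-04]), 'force': array([-0.00132595, -0.08513703,  0.34687732]), 'ft_torque': array([ 0.0184429 ,  0.00279494, -0.01576872]), 'gripper_force': 0.0, 'finger_gap': 0.9968843083862922}
```

View pics/top0.png

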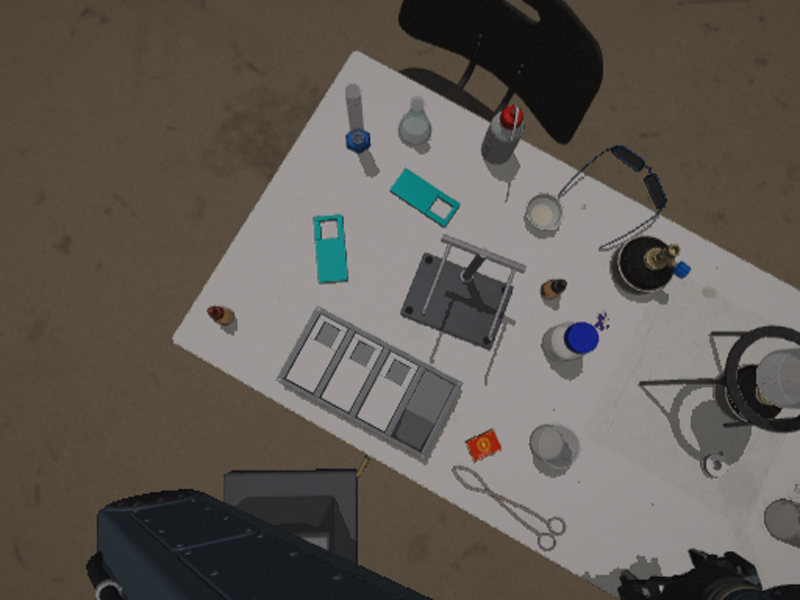

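View pics/scene0.png

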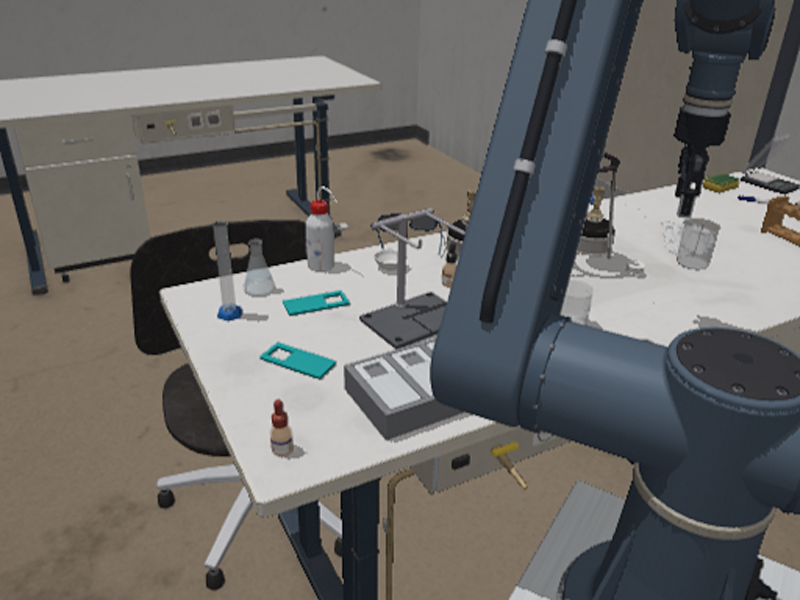

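The top view shows plates in the three left pockets; the right pocket is empty. The tray corners are near (319,308), (462,381), (427,463) and (278,379). The stand's crossbar runs from (443,238) to (524,269). The two turquoise look-alikes lie apart from these. Next I'll fit the poses.

```bash
cat > h.py <<'E'
from station import *
import numpy as np, cv2
from scipy.optimize import least_squares
def proj(n,P):
    c=get_calibration(n);T=c["world_to_cam"];p=np.atleast_2d(P)@T[:3,:3].T+T[:3,3]
    return np.c_[c["fx"]*p[:,0]/p[:,2]+c["cx"],c["fy"]*p[:,1]/p[:,2]+c["cy"]]
def w(pose,L):
    x,y,a=pose;L=np.atleast_2d(L)/1000.;c,s=np.cos(a),np.sin(a)
    return np.c_[x+c*L[:,0]-s*L[:,1],y+s*L[:,0]+c*L[:,1],L[:,2]]
def fit(n,L,px,p0):
    r=least_squares(lambda p:(proj(n,w(p,L))-px).ravel(),p0,loss='soft_l1');return r.x,r.fun
E
cat > f1.py <<'E'
from h import *
tl=[[69.5,137.5,48],[69.5,-137.5,48],[-69.5,-137.5,48],[-69.5,137.5,48]]
t,rt=fit("top",tl,np.array([[319,308],[462,381],[427,463],[278,379]])*.64,[.45,-.2,-.4])
sl=[[45,65,190],[45,-65,190],[60,85,12],[-60,85,12],[-60,-85,12]]
s,rs=fit("top",sl,np.array([[443,238],[524,269],[428,254],[402,314],[490,348]])*.64,[.6,-.3,-.4])
if __name__=="__main__":
    print(t,rt.round(1),s,rs.round(1))
    im=snapshot("top")[:,:,::-1].copy();k=4
    x0,y0=165,140
    c=cv2.resize(im[y0:y0+160,x0:x0+195],None,fx=k,fy=k,interpolation=cv2.INTER_CUBIC)
    def D(pose,L,col):
        q=((proj("top",w(pose,L))-[x0,y0]+.5)*k).astype(int);cv2.polylines(c,[q.reshape(-1,1,2)],False,col,1)
    D(t,tl+tl[:1],(0,0,255))
    for py in(99,33,-33,-99):D(t,[[-60,py-26,48],[60,py-26,48],[60,py+26,48],[-60,py+26,48],[-60,py-26,48]],(0,255,0))
    D(s,[[60,85,12],[60,-85,12],[-60,-85,12],[-60,85,12],[60,85,12]],(255,0,0));D(s,[[45,65,190],[45,-65,190]],(0,0,255))
    for y in(50,-50):D(s,[[45,y,190],[-70,y,190],[-70,y,209]],(0,255,0))
    cv2.imwrite("pics/fit1.png",c)
E
python3 f1.py
```

```text
[ 0.40096957 -0.23548966 -0.4928229 ] [-0.2 -1.1  2.   1.6 -0.3 -1.6 -0.4  1.1] [ 0.54186274 -0.38623234 -0.37883523] [-0.2 -0.3  1.4  0.3 -1.9 -1.7 -0.9  0.1  1.4  1.1]
```

View pics/fit1.png

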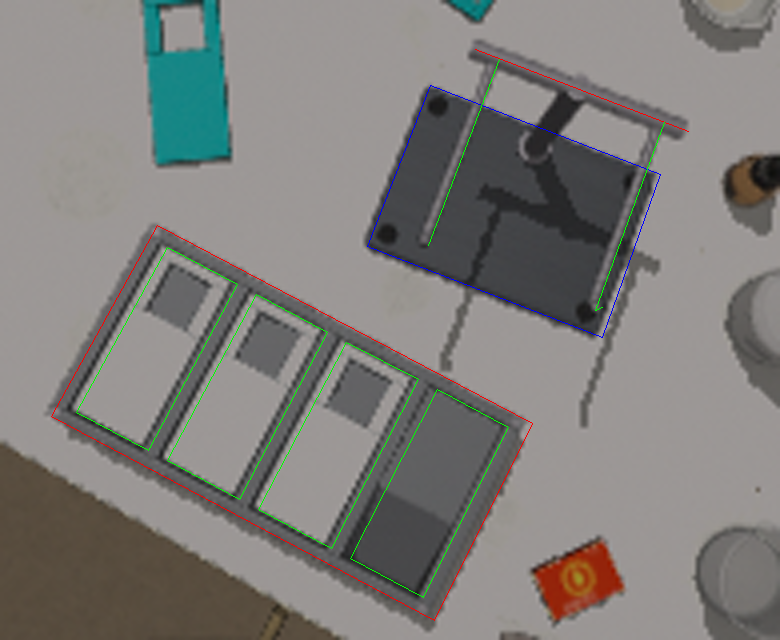

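```bash
cat >> h.py <<'E'
TR=np.array([.40097,-.23549,-.49282]); ST=np.array([.54186,-.38623,-.37884])
def go(pose,L,tcpz):
    """delta from now to a local xy (mm) of pose, tcp z (mm), tool x along local x"""
    s=sense();q=s["tool_rot"];yaw=2*np.arctan2(q[1],q[0])
    P=w(pose,[[L[0],L[1],0]])[0];d=(P-s["tcp_pos"])*1000;d[2]=tcpz-s["tcp_pos"][2]*1000
    dy=(np.degrees(pose[2]-yaw)+90)%180-90
    print("t",round(s["t"],2),"d",d.round(1),"turn",round(dy/5,2),"F",s["force"].round(1),"gap",round(s["finger_gap"],3),"gf",round(s["gripper_force"],1))
def loc(pose):
    d=sense()["tcp_pos"]-[pose[0],pose[1],0];c,s=np.cos(pose[2]),np.sin(pose[2])
    print("loc",(1000*np.array([c*d[0]+s*d[1],-s*d[0]+c*d[1],d[2]])).round(1))
E
python3 -c "
from h import *
go(TR,(-45,99),250)
for x in(-45,31):
  for y in (99,33,-33):print(x,y,w(TR,[[x,y,0]]).round(4))
for x in(-110,20,-20):
  for y in (50,-50):print(x,y,w(ST,[[x,y,0]]).round(4))
"
```

```text
t 0.15 d [ 245.2  476.1 -154. ] turn -8.67 F [-0.9  0.  -0.3] gap 1.001 gf 0.0
-45 99 [[ 0.4082 -0.127   0.    ]]
-45 33 [[ 0.3769 -0.1851  0.    ]]
-45 -33 [[ 0.3457 -0.2433  0.    ]]
31 99 [[ 0.4751 -0.1629  0.    ]]
31 33 [[ 0.4439 -0.2211  0.    ]]
31 -33 [[ 0.4127 -0.2792  0.    ]]
-110 50 [[ 0.4582 -0.2991  0.    ]]
-110 -50 [[ 0.4212 -0.392   0.    ]]
20 50 [[ 0.5789 -0.3472  0.    ]]
20 -50 [[ 0.5419 -0.4401  0.    ]]
-20 50 [[ 0.5418 -0.3324  0.    ]]
-20 -50 [[ 0.5048 -0.4253  0.    ]]
```

```bash
python3 -m jog '{"linear":[[10,20,0],[25,50,0],[25,50,0],[25,50,0],[25,50,0],[25,50,0],[25,50,-10],[25,50,-30],[25,50,-40],[25,40,-40],[10,16,-34],[0,0,0]],"turn":[-0.3,-0.8,-0.9,-0.9,-0.9,-0.9,-0.9,-0.9,-0.9,-0.8,-0.47,0]}' 0 30; python3 -c "
from h import *
go(TR,(-45,99),221)"
```

```text
t: 1.65
tcp_pos: [0.4052, -0.1312, 0.2529]
tool_rot: [0.97, -0.242, -0.003, -0.001]
force: [-0.1, 0.2, 0.4]
finger_gap: -0.001
gripper_force: 0.0
t 1.65 d [  3.    4.2 -31.9] turn -0.04 F [-0.1  0.2  0.4] gap -0.001 gf 0.0
```

```bash
python3 -m jog '{"linear":[[3,4,-15],[0,0,-12],[0,0,-5],[0,0,-5],[0,0,-5],[0,0,-5],[0,0,-5],[0,0,0]],"turn":[0,0,0,0,0,0,0,0]}'; python3 -c "
from h import *
go(TR,(-45,99),199)
im=snapshot('scene')[:,:,::-1];cv2.imwrite('pics/p1.png',cv2.resize(im[140:340,180:400],None,fx=3,fy=3))"
```

```text
t: 2.65
tcp_pos: [0.408, -0.1284, 0.2051]
tool_rot: [0.97, -0.244, 0.001, 0.0]
force: [-3.6, 1.4, 30.7]
finger_gap: 0.001
gripper_force: 13.4
t 2.65 d [ 0.2  1.4 -6.1] turn -0.01 F [-3.6  1.4 30.7] gap 0.001 gf 13.4
```

View pics/p1.png

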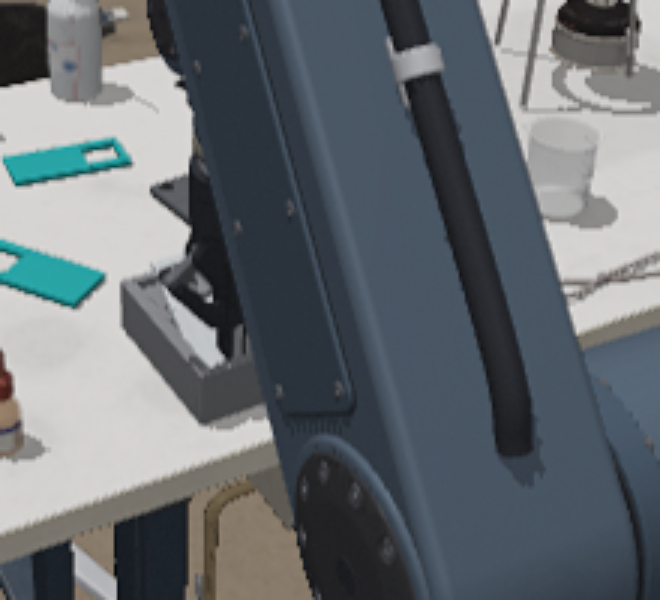

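The plate has tipped; the press read 30 N with the tip on the ramp. I'll retract and check from the top.

```bash
python3 -m jog '{"linear":[[0,0,10],[0,0,30],[0,0,50],[0,0,10],[0,0,0]],"turn":[0,0,0,0,0]}' 1; python3 -c "
from h import *
go(TR,(30,99),290)
a=snapshot('top')[:,:,::-1][140:300,165:295];b=snapshot('scene')[:,:,::-1][170:330,180:310];cv2.imwrite('pics/p2.png',cv2.resize(np.hstack([a,b]),None,fx=3,fy=3))"
```

```text
t: 3.32
tcp_pos: [0.4084, -0.1286, 0.3031]
tool_rot: [0.97, -0.244, 0.001, 0.0]
force: [-0.3, 0.4, -1.1]
finger_gap: 0.997
gripper_force: 0.0
t 3.33 d [ 65.8 -33.9 -13.1] turn -0.0 F [-0.3  0.4 -1.1] gap 0.997 gf 0.0
```

View pics/p2.png

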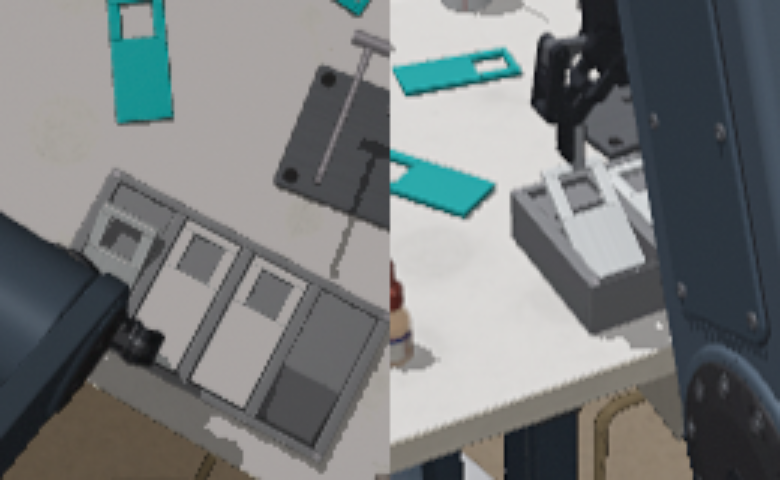

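The plate stays tipped, with its raised end at about (120,240) in the left crop. Now I'll grasp it by the sides.

```bash
python3 -m jog '{"linear":[[30,-15,0],[36,-19,0],[0,0,-30],[0,0,-30],[0,0,-15]],"turn":[0,0,0,0,0]}' 1; python3 -c "
from h import *
go(TR,(31,99),228);loc(TR)"
python3 -m jog '{"linear":[[0,0,0],[0,0,0],[0,0,0],[0,0,0],[0,0,0],[0,0,0]],"turn":[0,0,0,0,0,0]}' 0 50;  python3 -c "
from h import *
go(TR,(31,99),228);loc(TR)"
```

```text
t: 4.05
tcp_pos: [0.4735, -0.1622, 0.2248]
tool_rot: [0.97, -0.244, -0.003, -0.001]
force: [0.6, 0.0, 0.9]
finger_gap: 1.001
gripper_force: 0.0
t 4.05 d [ 1.6 -0.7  3.2] turn 0.0 F [0.6 0.  0.9] gap 1.001 gf 0.0
loc [ 29.2  98.9 224.8]
t: 4.8
tcp_pos: [0.475, -0.1619, 0.2292]
tool_rot: [0.97, -0.245, 0.002, -0.001]
force: [2.5, 5.8, 0.7]
finger_gap: 0.597
gripper_force: 51.6
t 4.8 d [ 0.1 -1.1 -1.2] turn 0.03 F [2.5 5.8 0.7] gap 0.597 gf 51.6
loc [ 30.4  99.9 229.2]
```

```bash
python3 -m jog '{"linear":[[1,0,5],[2,-1,15],[2,-1,30],[0,0,40],[0,0,40],[0,0,20],[0,0,0],[0,0,0]],"turn":[0,0,0,0,0,0,0,0]}'; python3 -c "
from h import *
go(ST,(-115,50),380);loc(TR)
a=snapshot('top')[:,:,::-1][140:300,165:295];b=snapshot('scene')[:,:,::-1][130:290,180:310];cv2.imwrite('pics/p3.png',cv2.resize(np.hstack([a,b]),None,fx=3,fy=3))"
```

```text
t: 5.8
tcp_pos: [0.4788, -0.1645, 0.3774]
tool_rot: [0.97, -0.244, -0.0, 0.0]
force: [0.0, 0.6, -0.9]
finger_gap: 0.595
gripper_force: 52.1
t 5.8 d [ -25.3 -132.8    2.6] turn 1.31 F [ 0.   0.6 -0.9] gap 0.595 gf 52.1
loc [ 35.   99.4 377.4]
```

View pics/p3.png

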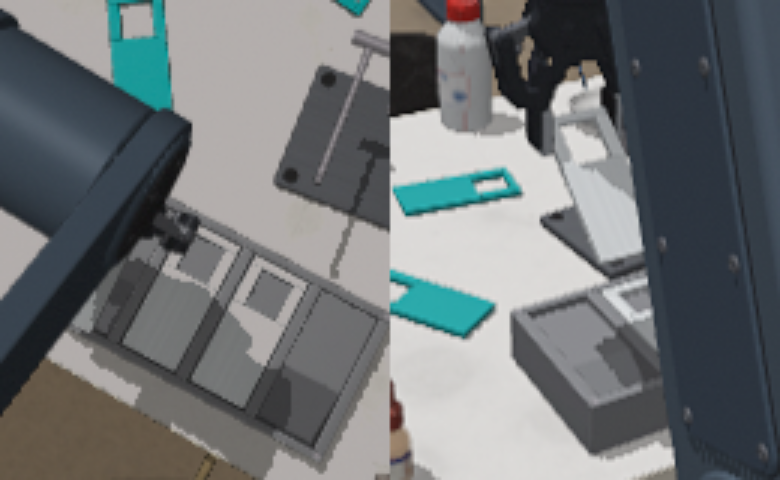

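```bash
cat >> h.py <<'E'
def tilt(px,L,g=50,name="scene",verbose=1):
    """tilt (deg from horizontal) of held plate; px full-image pixels of plate-local points L (mm)"""
    s=sense();q=s["tool_rot"];yaw=2*np.arctan2(q[1],q[0]);p=s["tcp_pos"]*1000
    def pts(v):
        a,g=v;o=[]
        for x,y,z in L:
            X=(x-g)*np.cos(a)-(z-4)*np.sin(a);Z=(x-g)*np.sin(a)+(z-4)*np.cos(a)
            o.append([p[0]+np.cos(yaw)*X-np.sin(yaw)*y,p[1]+np.sin(yaw)*X+np.cos(yaw)*y,p[2]-155+Z])
        return proj(name,np.array(o)/1000)
    r=least_squares(lambda v:(pts(v)-px).ravel(),[.8,g])
    print("tilt",np.degrees(r.x[0]).round(1),"grip x",r.x[1].round(1),"res",r.fun.round(1))
E
python3 -c "
from h import *
f=lambda u,v:[180+(u-390)/3,130+v/3]
tilt(np.array([f(608,274),f(645,264),f(554,122)]),[[-60,26,4],[-60,-26,4],[60,26,4]])"
```

```text
tilt 44.9 grip x 53.2 res [-4.4  1.6  4.  -1.2 -4.4  1.2]
```

```bash
python3 -c "
from h import *
f=lambda u,v:[180+(u-390)/3,130+v/3]
tilt(np.array([f(608,274),f(554,122)]),[[-60,26,4],[60,26,4]])"
```

```text
tilt 34.5 grip x 56.1 res [-0.7 -0.3 -4.1  2.5]
```

```bash
python3 -m jog '{"linear":[[0,0,0],[0,0,0],[0,0,0],[0,0,0]],"turn":[0,0,0,0]}' - 20; python3 -c "
from h import *
go(ST,(-70+12,50),400)
b=snapshot('scene')[:,:,::-1][130:290,180:290];cv2.imwrite('pics/p4.png',cv2.resize(b,None,fx=4,fy=4,interpolation=cv2.INTER_CUBIC))"
```

```text
t: 6.4
tcp_pos: [0.4794, -0.1647, 0.3777]
tool_rot: [0.97, -0.244, -0.0, -0.0]
force: [-0.3, -0.2, -1.4]
finger_gap: 0.601
gripper_force: 52.1
t 6.4 d [  27.1 -153.7   22.3] turn 1.31 F [-0.3 -0.2 -1.4] gap 0.601 gf 52.1
```

View pics/p4.png

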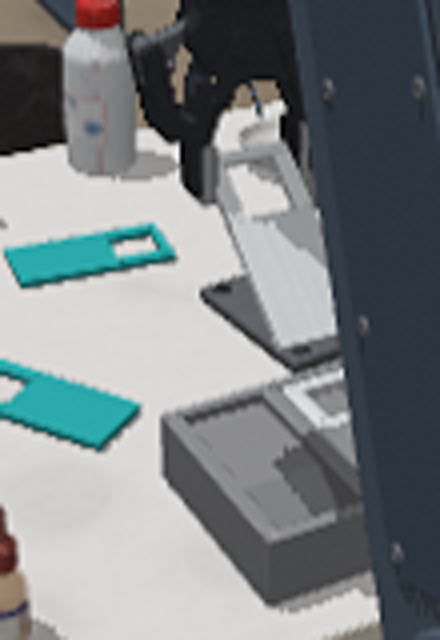

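```bash
python3 -c "
from h import *
f=lambda u,v:[180+u/4,130+v/4]
tilt(np.array([f(217,150),f(230,164),f(277,153),f(260,217),f(310,206),f(272,346)]),[[60,26,8],[52,15,8],[52,-15,8],[18,15,8],[18,-15,8],[-60,26,8]])"
```

```text
tilt 35.1 grip x 50.3 res [-4.3  2.1 -1.7  0.6 -1.6  0.5 -3.4  0.5 -3.9  0.3  3.1  1.1]
```

```bash
python3 -m jog '{"linear":[[0,0,0],[0,0,0],[0,0,0],[0,0,0]],"turn":[0,0,0,0]}' 0 20; python3 -c "
from h import *
go(ST,(-58,50),385)
b=snapshot('scene')[:,:,::-1][130:290,180:290];cv2.imwrite('pics/p5.png',cv2.resize(b,None,fx=4,fy=4,interpolation=cv2.INTER_CUBIC))
a=cv2.imread('pics/p4.png');c=cv2.imread('pics/p5.png');print(np.abs(a.astype(int)-c)[150:350,200:330].mean())"
```

```text
t: 6.95
tcp_pos: [0.4793, -0.1646, 0.3778]
tool_rot: [0.97, -0.244, 0.0, 0.0]
force: [-0.0, -0.4, -0.8]
finger_gap: 0.597
gripper_force: 52.1
t 6.95 d [  27.1 -153.7    7.2] turn 1.31 F [-0.  -0.4 -0.8] gap 0.597 gf 52.1
0.7140384615384615
```

```bash
python3 -m jog '{"linear":[[0,0,10],[2,-14,12],[6,-35,0],[6,-35,0],[6,-35,0],[5,-25,0],[2,-10,0],[0,0,0],[0,0,0]],"turn":[0,0.1,0.3,0.3,0.3,0.2,0.11,0,0]}'; python3 -c "
from h import *
go(ST,(-58,50),395)
a=snapshot('top')[:,:,::-1][140:240,230:330];b=snapshot('scene')[:,:,::-1][110:210,220:320];cv2.imwrite('pics/p6.png',cv2.resize(np.hstack([a,b]),None,fx=4,fy=4,interpolation=cv2.INTER_CUBIC))"
```

```text
t: 8.12
tcp_pos: [0.506, -0.3177, 0.3998]
tool_rot: [0.982, -0.188, -0.001, -0.001]
force: [-0.6, -0.6, -1.4]
finger_gap: 0.609
gripper_force: 3.5
t 8.12 d [ 0.5 -0.7 -4.8] turn -0.01 F [-0.6 -0.6 -1.4] gap 0.609 gf 3.5
```

View pics/p6.png

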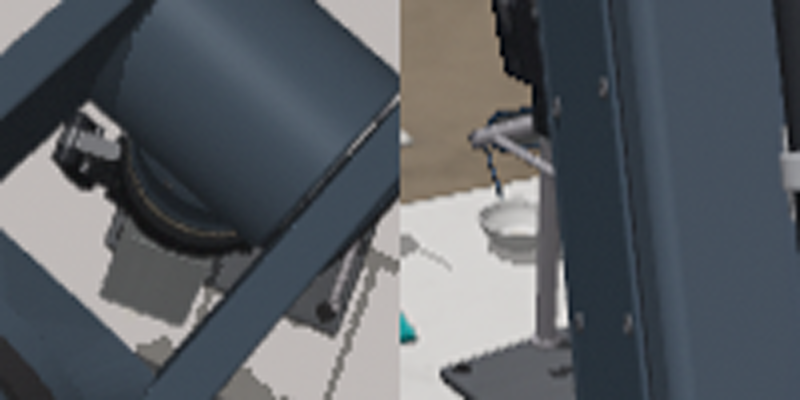

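The grip has slackened to 3.5 N, but the plate is still held; its low end is at (100,297)–(180,325). I'll re-grip firmly and check the tilt.

```bash
python3 -m jog '{"linear":[[0,0,0],[0,0,0],[0,0,0]],"turn":[0,0,0]}' 0 55; python3 -c "
from h import *
go(ST,(-58,50),395)
a=snapshot('top')[:,:,::-1][180:240,230:310];cv2.imwrite('pics/p7.png',cv2.resize(a,None,fx=8,fy=8,interpolation=cv2.INTER_CUBIC))
for T in (35,45,60,80):
  T=np.radians(T);s=sense();p=s['tcp_pos']*1000
  d=np.array([-110*np.cos(T)-4*np.sin(T),-110*np.sin(T)+4*np.cos(T)])
  P=w([p[0]/1e3,p[1]/1e3,ST[2]],[[d[0],26,p[2]-155+d[1]],[d[0],-26,p[2]-155+d[1]]]);print(((proj('top',P)-[230,180])*8).round())"
```

```text
t: 8.6
tcp_pos: [0.5061, -0.318, 0.3998]
tool_rot: [0.982, -0.188, -0.001, -0.001]
force: [-2.3, 2.7, 1.5]
finger_gap: 0.594
gripper_force: 59.4
t 8.6 d [ 0.3 -0.4 -4.8] turn -0.01 F [-2.3  2.7  1.5] gap 0.594 gf 59.4
[[140. 406.]
 [315. 474.]]
[[155. 369.]
 [326. 436.]]
[[182. 301.]
 [349. 366.]]
[[224. 194.]
 [388. 257.]]
```

View pics/p7.png

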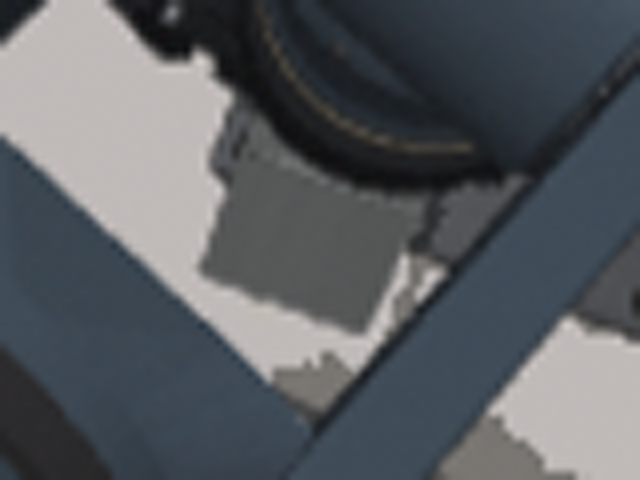

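Fit says the slackening let the plate swing to about 66° tilt, which is fine for a horizontal entry. I'll back off, lower and advance gently.

```bash
python3 -m jog '{"linear":[[-19,8,0],[-20,8,0],[0,0,-15],[0,0,-16],[0,0,0]],"turn":[0,0,0,0,0]}'; python3 -m jog '{"linear":[[4.6,-1.9,0],[4.6,-1.9,0],[4.6,-1.9,0],[4.6,-1.9,0],[0,0,0]],"turn":[0,0,0,0,0]}' ; python3 -c "
from h import *
go(ST,(-76,50),369);loc(ST)
b=snapshot('scene')[:,:,::-1][110:210,200:320];cv2.imwrite('pics/p8.png',cv2.resize(b,None,fx=5,fy=5,interpolation=cv2.INTER_CUBIC))"
```

```text
t: 9.28
tcp_pos: [0.4676, -0.3027, 0.3667]
tool_rot: [0.982, -0.188, -0.001, -0.001]
force: [0.5, -0.4, -1.1]
finger_gap: 0.589
gripper_force: 59.3
t: 9.9
tcp_pos: [0.4862, -0.3104, 0.3689]
tool_rot: [0.982, -0.188, 0.0, 0.0]
force: [-0.8, 0.1, -1.6]
finger_gap: 0.593
gripper_force: 59.3
t 9.9 d [ 3.6 -1.2  0.1] turn -0.01 F [-0.8  0.1 -1.6] gap 0.593 gf 59.3
loc [-79.8  49.8 368.9]
```

```bash
for i in 1 ; do python3 -m jog '{"linear":[[4.6,-1.9,0],[4.6,-1.9,0],[0,0,0]],"turn":[0,0,0]}'; done; python3 -m jog '{"linear":[[4.6,-1.9,0],[4.6,-1.9,0],[0,0,0]],"turn":[0,0,0]}'; python3 -c "
from h import *
loc(ST)"
```

```text
t: 10.32
tcp_pos: [0.4953, -0.3143, 0.3688]
tool_rot: [0.982, -0.188, 0.0, 0.0]
force: [-0.9, 0.3, -0.6]
finger_gap: 0.59
gripper_force: 59.3
t: 10.7
tcp_pos: [0.5046, -0.318, 0.3688]
tool_rot: [0.982, -0.188, 0.0, 0.0]
force: [-0.4, 0.3, -0.9]
finger_gap: 0.595
gripper_force: 59.3
loc [-59.9  49.6 368.8]
```

```bash
python3 -m jog '{"linear":[[0,0,-3],[0,0,-3],[4.6,-1.9,0],[4.6,-1.9,0],[0,0,0]],"turn":[0,0,0,0,0]}'; python3 -m jog '{"linear":[[4.6,-1.9,0],[4.6,-1.9,0],[4.6,-1.9,0],[4.6,-1.9,0],[0,0,0]],"turn":[0,0,0,0,0]}'; python3 -c "
from h import *
loc(ST)
a=snapshot('top')[:,:,::-1][140:240,220:340];b=snapshot('scene')[:,:,::-1][110:210,200:320];cv2.imwrite('pics/p9.png',cv2.resize(np.hstack([a,b]),None,fx=3,fy=3,interpolation=cv2.INTER_CUBIC))"
```

```text
t: 11.32
tcp_pos: [0.5139, -0.3219, 0.3629]
tool_rot: [0.982, -0.188, 0.0, 0.0]
force: [0.0, -0.2, -0.9]
finger_gap: 0.595
gripper_force: 59.3
t: 11.95
tcp_pos: [0.5321, -0.3294, 0.3628]
tool_rot: [0.982, -0.188, 0.0, 0.0]
force: [-0.3, -0.3, -1.2]
finger_gap: 0.593
gripper_force: 59.3
loc [-30.1  49.2 362.8]
```

View pics/p9.png

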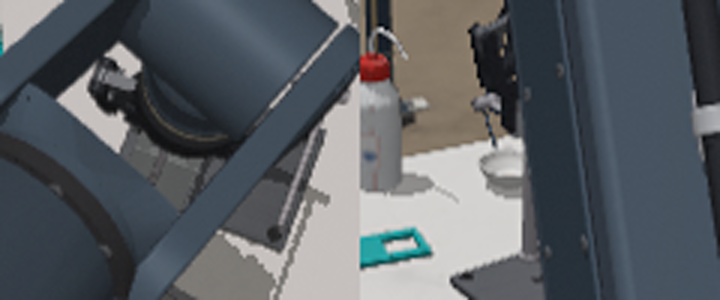

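Entry met no contact. I'll advance along the hook and lower onto the rod.

```bash
python3 -m jog '{"linear":[[9.3,-3.6,0],[9.3,-3.6,0],[9.3,-3.6,0],[9.3,-3.6,0],[0,0,0]],"turn":[0,0,0,0,0]}'; python3 -m jog '{"linear":[[0,0,-3],[0,0,-3],[0,0,-3],[0,0,0]],"turn":[0,0,0,0]}'; python3 -m jog '{"linear":[[0,0,-2],[0,0,-2],[0,0,0]],"turn":[0,0,0]}'; python3 -c "
from h import *
loc(ST)"
```

```text
t: 12.68
tcp_pos: [0.5697, -0.3439, 0.3627]
tool_rot: [0.982, -0.188, 0.0, 0.0]
force: [0.2, 0.6, -1.8]
finger_gap: 0.597
gripper_force: 59.3
t: 13.18
tcp_pos: [0.5687, -0.3436, 0.3534]
tool_rot: [0.982, -0.188, -0.0, -0.0]
force: [0.6, 0.5, -2.1]
finger_gap: 0.591
gripper_force: 59.3
t: 13.55
tcp_pos: [0.5689, -0.3436, 0.3496]
tool_rot: [0.982, -0.188, -0.0, -0.0]
force: [0.3, 0.3, -0.6]
finger_gap: 0.595
gripper_force: 59.3
loc [  9.3  49.6 349.6]
```

```bash
python3 -m jog '{"linear":[[0,0,-2],[0,0,-2],[0,0,0]],"turn":[0,0,0]}'; python3 -m jog '{"linear":[[0,0,-2],[0,0,-2],[0,0,0]],"turn":[0,0,0]}'
```

```text
t: 13.92
tcp_pos: [0.5691, -0.3437, 0.3471]
tool_rot: [0.982, -0.188, 0.001, 0.0]
force: [-0.9, 1.0, 5.3]
finger_gap: 0.594
gripper_force: 59.9
t: 14.3
tcp_pos: [0.569, -0.3436, 0.3464]
tool_rot: [0.982, -0.188, 0.001, 0.001]
force: [-4.6, 3.1, 17.5]
finger_gap: 0.592
gripper_force: 61.2
```

```bash
python3 -m jog '{"linear":[[0,0,2],[0,0,1],[0,0,0]],"turn":[0,0,0]}'; python3 -m jog '{"linear":[[0,0,0],[0,0,0],[0,0,0]],"turn":[0,0,0]}' 0.66; python3 -m jog '{"linear":[[0,0,0],[0,0,0],[0,0,0],[0,0,10],[0,0,30],[0,0,50],[0,0,0]],"turn":[0,0,0,0,0,0,0]}' 0.85;python3 -c "
from h import *
go(TR,(-45,33),250)"
```

```text
t: 14.68
tcp_pos: [0.5691, -0.3436, 0.3469]
tool_rot: [0.982, -0.188, 0.001, 0.001]
force: [-2.0, 2.1, 6.6]
finger_gap: 0.593
gripper_force: 60.0
t: 15.05
tcp_pos: [0.5689, -0.3436, 0.3443]
tool_rot: [0.982, -0.188, -0.0, -0.0]
force: [-0.5, 0.0, 0.4]
finger_gap: 0.658
gripper_force: 0.0
t: 15.92
tcp_pos: [0.5699, -0.3443, 0.441]
tool_rot: [0.982, -0.188, 0.005, 0.003]
force: [-0.3, 0.1, -0.1]
finger_gap: 0.849
gripper_force: 0.0
t 15.93 d [-193.   159.2 -191. ] turn -1.31 F [-0.3  0.1 -0.1] gap 0.849 gf 0.0
```

```bash
python3 -m jog '{"linear":[[-20,16,0],[-40,32,0],[-40,32,-10],[-40,32,-55],[-35,32,-60],[-18,15,-55],[0,0,-11],[0,0,0]],"turn":[-0.1,-0.2,-0.3,-0.3,-0.3,-0.1,0,0]}' 0 30; python3 -c "
from h import *
go(TR,(-45,33),227)
a=snapshot('top')[:,:,::-1][120:260,190:330];b=snapshot('scene')[:,:,::-1][110:250,180:320];cv2.imwrite('pics/p10.png',cv2.resize(np.hstack([a,b]),None,fx=2.8,fy=2.8,interpolation=cv2.INTER_CUBIC))"
```

```text
t: 16.92
tcp_pos: [0.3904, -0.1971, 0.2642]
tool_rot: [0.97, -0.244, 0.001, 0.0]
force: [-0.1, -0.5, -0.8]
finger_gap: -0.004
gripper_force: 0.0
t 16.93 d [-13.4  12.  -37.2] turn -0.01 F [-0.1 -0.5 -0.8] gap -0.004 gf 0.0
```

View pics/p10.png

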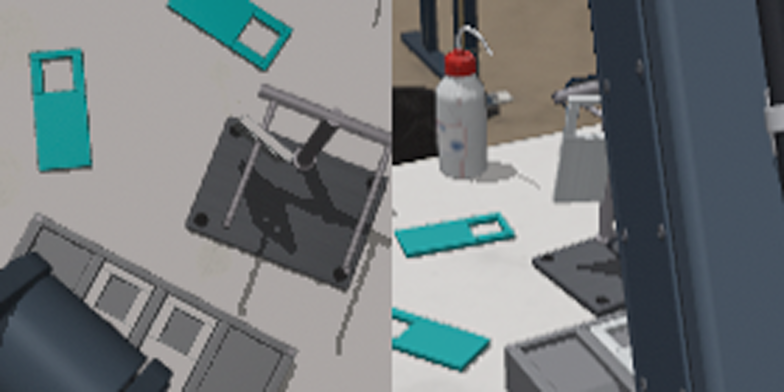

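Plate 1 hangs on the left hook, at about (270,140) in the left crop. Now I'll press pocket 2.

```bash
python3 -m jog '{"linear":[[-7,6,0],[-6,6,0],[0,0,-15],[0,0,-15],[0,0,-10],[0,0,-5],[0,0,-5],[0,0,-5],[0,0,-5],[0,0,-5],[0,0,0]],"turn":[0,0,0,0,0,0,0,0,0,0,0]}';  python3 -c "
from h import *
loc(TR)"
```

```text
t: 18.4
tcp_pos: [0.3754, -0.1833, 0.2032]
tool_rot: [0.97, -0.243, 0.002, 0.001]
force: [-6.0, 2.5, 54.9]
finger_gap: -0.0
gripper_force: 24.0
loc [-47.2  33.9 203.2]
```

```bash
python3 -m jog '{"linear":[[0,0,20],[0,0,40],[0,0,40],[0,0,0]],"turn":[0,0,0,0]}' 1; python3 -c "
from h import *
go(TR,(31,33),300)";python3 -m jog '{"linear":[[34,-18,0],[34,-18,0],[0,0,0],[0,0,-30],[0,0,-30],[0,0,-18],[0,0,0]],"turn":[0,0,0,0,0,0,0]}' 1; python3 -c "
from h import *
go(TR,(31,33),228)"
```

```text
t: 18.9
tcp_pos: [0.3767, -0.1843, 0.3013]
tool_rot: [0.97, -0.243, 0.003, 0.002]
force: [-0.1, 0.1, -0.3]
finger_gap: 0.848
gripper_force: 0.0
t 18.9 d [ 67.2 -36.8  -1.3] turn -0.01 F [-0.1  0.1 -0.3] gap 0.848 gf 0.0
t: 19.77
tcp_pos: [0.4426, -0.2188, 0.219]
tool_rot: [0.97, -0.244, -0.003, -0.001]
force: [0.2, 0.1, 0.1]
finger_gap: 0.999
gripper_force: 0.0
t 19.77 d [ 1.3 -2.2  9. ] turn -0.01 F [0.2 0.1 0.1] gap 0.999 gf 0.0
```

```bash
python3 -m jog '{"linear":[[1,-2,9],[0,0,2],[0,0,0]],"turn":[0,0,0]}'; python3 -m jog '{"linear":[[0,0,0],[0,0,0],[0,0,0],[0,0,0],[0,0,0],[0,0,0]],"turn":[0,0,0,0,0,0]}' 0 20; python3 -m jog '{"linear":[[1,0,5],[2,-1,15],[2,-1,30],[0,0,40],[0,0,40],[0,0,30],[0,0,0],[0,0,0]],"turn":[0,0,0,0,0,0,0,0]}'; python3 -c "
from h import *
go(ST,(-58,-50),400);loc(TR)
a=snapshot('top')[:,:,::-1][120:260,190:330];b=snapshot('scene')[:,:,::-1][110:250,180:320];cv2.imwrite('pics/p11.png',cv2.resize(np.hstack([a,b]),None,fx=2.8,fy=2.8,interpolation=cv2.INTER_CUBIC))"
```

```text
t: 20.15
tcp_pos: [0.4453, -0.222, 0.2331]
tool_rot: [0.97, -0.243, 0.001, 0.001]
force: [0.5, 0.8, 0.1]
finger_gap: 0.996
gripper_force: 0.0
t: 20.9
tcp_pos: [0.4458, -0.2211, 0.2325]
tool_rot: [0.97, -0.245, 0.001, -0.001]
force: [3.5, 5.1, 4.6]
finger_gap: 0.601
gripper_force: 20.5
t: 21.9
tcp_pos: [0.4496, -0.2236, 0.3911]
tool_rot: [0.97, -0.244, -0.001, -0.0]
force: [-1.0, 0.3, -2.6]
finger_gap: 0.605
gripper_force: 21.3
t 21.9 d [  19.9 -187.6    8.9] turn 1.3 F [-1.   0.3 -2.6] gap 0.605 gf 21.3
loc [ 37.2  33.4 391.1]
```

View pics/p11.png

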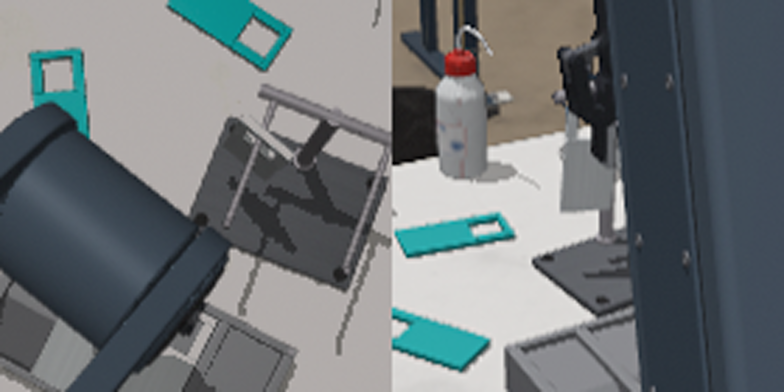

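```bash
python3 -m jog '{"linear":[[-8,-10,0],[-8,-30,0],[-8,-40,0],[-5,-40,0],[0,-30,0],[0,-15,0],[0,-3,0],[0,0,0],[0,0,0]],"turn":[0.1,0.2,0.3,0.3,0.3,0.1,0,0,0]}'; python3 -c "
from h import *
go(ST,(-110,-50),395);loc(ST)
a=snapshot('top')[:,:,::-1][170:290,230:350];b=snapshot('scene')[:,:,::-1][110:230,180:320];cv2.imwrite('pics/p12.png',cv2.resize(np.hstack([a,b]),None,fx=3,fy=3,interpolation=cv2.INTER_CUBIC))
for T in (35,50,65,80):
  T=np.radians(T);s=sense();p=s['tcp_pos']*1000
  d=np.array([-110*np.cos(T)-4*np.sin(T),-110*np.sin(T)+4*np.cos(T)])
  P=w([p[0]/1e3,p[1]/1e3,ST[2]],[[d[0],26,p[2]-155+d[1]],[d[0],-26,p[2]-155+d[1]]]);print(((proj('top',P)-[230,170])*3).round().tolist())"
```

```text
t: 23.12
tcp_pos: [0.4212, -0.3907, 0.392]
tool_rot: [0.982, -0.188, -0.0, -0.0]
force: [0.3, 0.4, -1.4]
finger_gap: 0.602
gripper_force: 21.4
t 23.12 d [ 0.  -1.3  3. ] turn -0.02 F [ 0.3  0.4 -1.4] gap 0.602 gf 21.4
loc [-110.5  -48.8  392. ]
[[152.0, 298.0], [218.0, 323.0]]
[[158.0, 272.0], [222.0, 298.0]]
[[167.0, 243.0], [229.0, 267.0]]
[[177.0, 210.0], [239.0, 234.0]]
```

View pics/p12.png

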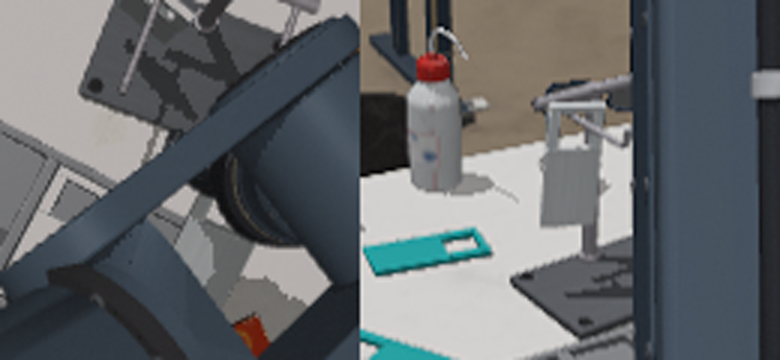

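The left plate hangs cleanly in the scene crop, near (570,160). The held plate's low end is partly hidden near (215,290), so I'll read its tilt from pixel values.

```bash
cat > tl.py <<'E'
from h import *
im=snapshot('top').astype(int);s=sense();p=s['tcp_pos']*1000;q=s["tool_rot"];yaw=2*np.arctan2(q[1],q[0])
Ts=np.arange(20,92,3)
for y in(-20,-7,7,20):
  o=[]
  for T in np.radians(Ts):
    d=np.array([-110*np.cos(T)-4*np.sin(T),-110*np.sin(T)+4*np.cos(T)])
    P=proj('top',w([p[0]/1e3,p[1]/1e3,yaw],[[d[0],y,p[2]-155+d[1]]]))[0].round().astype(int)
    c=im[P[1],P[0]];o.append("%d:%d%s"%(round(np.degrees(T)),c.mean(),"B" if c[2]-c[0]>12 else ""))
  print(y,*o)
E
python3 tl.py
```

```text
-20 20:63B 23:63B 26:62B 29:63B 32:64B 35:64B 38:63B 41:63B 44:64B 47:78 50:97 53:99 56:100 59:99 62:99 65:98 68:98 71:99 74:99 77:97 80:86 83:21 86:24 89:37
-7 20:65B 23:64B 26:63B 29:62B 32:63B 35:64B 38:63B 41:63B 44:62B 47:64B 50:62B 53:137 56:142 59:143 62:142 65:143 68:142 71:143 74:100 77:100 80:88 83:172 86:54 89:17
7 20:70B 23:71B 26:70B 29:70B 32:66B 35:68B 38:69B 41:69B 44:70B 47:69B 50:69B 53:69B 56:64B 59:98 62:146 65:145 68:145 71:144 74:142 77:142 80:105 83:106 86:105 89:105
20 20:68B 23:71B 26:70B 29:70B 32:69B 35:70B 38:70B 41:69B 44:70B 47:70B 50:71B 53:71B 56:71B 59:71B 62:71B 65:137 68:142 71:84 74:75 77:105 80:170 83:178 86:178 89:178
```

```bash
python3 -m jog '{"linear":[[0,-1,8],[12,-5,0],[18,-7,0],[18,-7,0],[0,0,0],[0,0,0]],"turn":[0,0,0,0,0,0]}'; python3 tl.py; python3 -c "
from h import *
loc(ST)"
```

```text
t: 24.02
tcp_pos: [0.4689, -0.4116, 0.3997]
tool_rot: [0.982, -0.188, -0.001, -0.0]
force: [-0.5, 0.2, -2.0]
finger_gap: 0.603
gripper_force: 21.4
-20 20:43 23:44 26:43 29:45 32:43 35:44 38:44 41:70B 44:73B 47:74B 50:73B 53:73B 56:70B 59:69B 62:70B 65:69B 68:70B 71:70B 74:83B 77:103 80:103 83:91 86:120 89:117
-7 20:34 23:34 26:38 29:44 32:45 35:45 38:45 41:44 44:45 47:46 50:73B 53:76B 56:76B 59:71B 62:71B 65:70B 68:69B 71:69B 74:68B 77:69B 80:101 83:93 86:61 89:37
7 20:62B 23:63B 26:64B 29:57B 32:42 35:71 38:46 41:46 44:46 47:46 50:46 53:52 56:76B 59:76B 62:76B 65:74B 68:74B 71:76B 74:75B 77:75B 80:74B 83:91B 86:112 89:111
20 20:64B 23:63B 26:64B 29:64B 32:63B 35:63B 38:53B 41:37 44:36 47:45 50:46 53:46 56:46 59:75B 62:75B 65:75B 68:76B 71:77B 74:76B 77:77B 80:76B 83:78B 86:77B 89:80
loc [-58.6 -50.6 399.8]
```

```bash
python3 -m jog '{"linear":[[1,0,-8],[0,0,-8],[0,0,-4],[0,0,0]],"turn":[0,0,0,0]}'; python3 -m jog '{"linear":[[0,0,-4],[0,0,-4],[0,0,0]],"turn":[0,0,0]}';python3 -m jog '{"linear":[[0,0,-4],[0,0,-4],[0,0,0]],"turn":[0,0,0]}'
```

```text
t: 24.58
tcp_pos: [0.4699, -0.4118, 0.3794]
tool_rot: [0.982, -0.188, -0.0, -0.0]
force: [-0.1, 0.5, -2.5]
finger_gap: 0.606
gripper_force: 21.4
t: 24.95
tcp_pos: [0.47, -0.4117, 0.3716]
tool_rot: [0.982, -0.188, -0.0, -0.0]
force: [-0.1, -0.7, -2.1]
finger_gap: 0.605
gripper_force: 21.4
t: 25.32
tcp_pos: [0.47, -0.4117, 0.3635]
tool_rot: [0.982, -0.188, -0.0, -0.0]
force: [0.0, -0.2, -1.6]
finger_gap: 0.601
gripper_force: 21.4
```

```bash
python3 -m jog '{"linear":[[0,0,-3],[0,0,-3],[0,0,0]],"turn":[0,0,0]}'; python3 -m jog '{"linear":[[0,0,-2],[0,0,-2],[0,0,0]],"turn":[0,0,0]}';python3 -m jog '{"linear":[[0,0,-2],[0,0,-2],[0,0,0]],"turn":[0,0,0]}'
```

```text
t: 25.7
tcp_pos: [0.47, -0.4118, 0.3576]
tool_rot: [0.982, -0.188, -0.0, -0.0]
force: [0.7, -0.2, -1.1]
finger_gap: 0.604
gripper_force: 21.4
t: 26.08
tcp_pos: [0.47, -0.4118, 0.3538]
tool_rot: [0.982, -0.188, -0.0, -0.0]
force: [-0.8, 0.3, -1.2]
finger_gap: 0.6
gripper_force: 21.4
t: 26.45
tcp_pos: [0.4702, -0.4119, 0.3519]
tool_rot: [0.982, -0.188, 0.001, 0.001]
force: [-1.5, 2.1, 7.6]
finger_gap: 0.607
gripper_force: 21.5
```

Contact came at the expected height. Now I'll slide in along the hook.

```bash
python3 -m jog '{"linear":[[0,0,3],[4.6,-1.9,0],[4.6,-1.9,0],[4.6,-1.9,0],[0,0,0]],"turn":[0,0,0,0,0]}'; python3 -m jog '{"linear":[[6.5,-2.6,0],[6.5,-2.6,0],[6.5,-2.6,0],[6.5,-2.6,0],[0,0,0]],"turn":[0,0,0,0,0]}';python3 -m jog '{"linear":[[6.5,-2.6,0],[6.5,-2.6,0],[6.5,-2.6,0],[0,0,0]],"turn":[0,0,0,0]}'; python3 -c "
from h import *
loc(ST)"
```

```text
t: 27.08
tcp_pos: [0.4846, -0.4179, 0.3529]
tool_rot: [0.982, -0.188, 0.001, 0.0]
force: [0.0, -0.6, 0.1]
finger_gap: 0.604
gripper_force: 21.2
t: 27.7
tcp_pos: [0.5106, -0.4282, 0.353]
tool_rot: [0.982, -0.188, 0.001, 0.0]
force: [1.1, -0.5, -0.7]
finger_gap: 0.599
gripper_force: 21.2
t: 28.2
tcp_pos: [0.5301, -0.4361, 0.353]
tool_rot: [0.982, -0.188, 0.001, 0.0]
force: [0.5, -0.4, -0.4]
finger_gap: 0.602
gripper_force: 21.2
loc [  7.5 -50.7 353. ]
```

```bash
python3 -m jog '{"linear":[[0,0,0],[0,0,0],[0,0,0]],"turn":[0,0,0]}' 0.66; python3 -m jog '{"linear":[[0,0,0],[0,0,0],[0,0,0],[0,0,10],[0,0,30],[0,0,50],[0,0,0]],"turn":[0,0,0,0,0,0,0]}' 0.85;python3 -m jog '{"linear":[[-20,20,0],[-40,40,0],[-40,40,-10],[-40,45,-55],[-30,35,-60],[-10,10,-50],[0,0,0],[0,0,0]],"turn":[-0.1,-0.2,-0.3,-0.3,-0.3,-0.1,0,0]}' 0 30;python3 -c "
from h import *
go(TR,(-45,-33),227)"
```

```text
t: 28.58
tcp_pos: [0.5293, -0.4358, 0.3532]
tool_rot: [0.982, -0.188, 0.0, 0.0]
force: [-0.2, -0.3, -0.3]
finger_gap: 0.665
gripper_force: 0.1
t: 29.45
tcp_pos: [0.5302, -0.4365, 0.4495]
tool_rot: [0.982, -0.188, 0.005, 0.004]
force: [1.6, -0.3, 0.1]
finger_gap: 0.851
gripper_force: 0.0
t: 30.45
tcp_pos: [0.365, -0.2637, 0.2924]
tool_rot: [0.97, -0.243, 0.001, 0.001]
force: [-0.6, 0.3, -0.0]
finger_gap: 0.005
gripper_force: 0.0
t 30.45 d [-19.3  20.4 -65.4] turn -0.01 F [-0.6  0.3 -0. ] gap 0.005 gf 0.0
```

```bash
cat > df.py <<'E'
from h import *
a=cv2.resize(cv2.imread('pics/top0.png'),(512,384),interpolation=cv2.INTER_AREA).astype(int);b=snapshot('top')[:,:,::-1].astype(int)
m=(np.abs(a-b).max(2)>35).astype(np.uint8)
n,l,st,c=cv2.connectedComponentsWithStats(m)
for i in range(1,n):
    if st[i,4]>25: print(st[i],c[i].round(),b[l==i].mean(0).round())
for y in(50,-50): print(y,proj('top',w(ST,[[-20,y,190],[-20,y-26,100],[-20,y+26,100],[20,y-26,190],[20,y+26,190]])).round().tolist())
E
python3 df.py
python3 -m jog '{"linear":[[-10,10,0],[-9,10,0],[0,0,-25],[0,0,-25],[0,0,-16],[0,0,-7],[0,0,-5],[0,0,-5],[0,0,-5],[0,0,-4],[0,0,0]],"turn":[0,0,0,0,0,0,0,0,0,0,0]}';  python3 -c "
from h import *
loc(TR)"
```

```text
[277 163  18  14  75] [286. 170.] [147. 148. 151.]
[318 184  20  12  76] [326. 190.] [109. 109. 110.]
[183 202  39  49 715] [200. 230.] [89. 88. 88.]
[320 208  13  19 111] [326. 219.] [101. 104. 107.]
[ 153  214  143  140 5931] [238. 279.] [63. 56. 50.]
[   0  266  125  118 6017] [ 37. 339.] [40. 39. 39.]
[126 298  33  23 236] [140. 309.] [37. 33. 29.]
[219 319   8  25  90] [224. 329.] [28. 27. 27.]
[222 339   7  18  59] [226. 350.] [83. 72. 62.]
[194 344  16   8  73] [204. 346.] [38. 33. 29.]
[ 372  351  140   33 2694] [443. 371.] [145. 147. 151.]
[229 362  48  22 553] [245. 376.] [63. 78. 89.]
50 [[279.0, 180.0], [286.0, 191.0], [267.0, 183.0], [296.0, 168.0], [275.0, 160.0]]
-50 [[321.0, 196.0], [324.0, 205.0], [304.0, 198.0], [338.0, 184.0], [316.0, 176.0]]
t: 31.88
tcp_pos: [0.3445, -0.2419, 0.2037]
tool_rot: [0.97, -0.243, 0.002, 0.002]
force: [-4.7, 4.1, 53.3]
finger_gap: 0.003
gripper_force: 23.6
loc [-46.8 -32.3 203.7]
```

```bash
python3 -m jog '{"linear":[[0,0,20],[0,0,40],[0,0,40],[0,0,0]],"turn":[0,0,0,0]}' 1; python3 -m jog '{"linear":[[34,-18,0],[34,-18,0],[0,0,0],[0,0,-30],[0,0,-30],[0,0,-4],[0,0,0]],"turn":[0,0,0,0,0,0,0]}' 1; python3 -c "
from h import *
go(TR,(31,-33),231)"
```

```text
t: 32.38
tcp_pos: [0.3455, -0.2429, 0.3017]
tool_rot: [0.97, -0.243, 0.003, 0.002]
force: [-0.3, 0.3, 0.3]
finger_gap: 0.847
gripper_force: 0.0
t: 33.25
tcp_pos: [0.4125, -0.278, 0.235]
tool_rot: [0.97, -0.244, -0.001, -0.0]
force: [-0.5, 0.1, -0.4]
finger_gap: 0.995
gripper_force: 0.0
t 33.25 d [ 0.2 -1.2 -4. ] turn -0.01 F [-0.5  0.1 -0.4] gap 0.995 gf 0.0
```

```bash
python3 -m jog '{"linear":[[0,-1,-3],[0,0,0]],"turn":[0,0]}'; python3 -m jog '{"linear":[[0,0,0],[0,0,0],[0,0,0],[0,0,0],[0,0,0],[0,0,0]],"turn":[0,0,0,0,0,0]}' 0 20; python3 -c "
from h import *
loc(TR)"; python3 -m jog '{"linear":[[1,0,5],[2,-1,15],[0,0,30],[0,0,40],[0,0,40],[0,0,38],[0,0,0],[0,0,0]],"turn":[0,0,0,0,0,0,0,0]}'; python3 tl.py; python3 -c "
from h import *
go(ST,(-57,50),400);loc(ST)"
```

```text
t: 33.5
tcp_pos: [0.4131, -0.2796, 0.233]
tool_rot: [0.97, -0.243, 0.001, 0.0]
force: [0.7, 0.1, -0.8]
finger_gap: 1.0
gripper_force: 0.0
t: 34.25
tcp_pos: [0.4137, -0.2786, 0.233]
tool_rot: [0.97, -0.245, 0.001, -0.001]
force: [4.5, 4.0, 5.4]
finger_gap: 0.605
gripper_force: 20.8
loc [ 31.6 -31.9 233. ]
t: 35.25
tcp_pos: [0.4155, -0.2801, 0.3997]
tool_rot: [0.97, -0.243, -0.001, -0.0]
force: [-0.7, 0.0, -2.0]
finger_gap: 0.602
gripper_force: 21.1
-20 20:105 23:105 26:106 29:105 32:103 35:94 38:93 41:92 44:93 47:94 50:93 53:94 56:93 59:94 62:93 65:42 68:45 71:50B 74:55B 77:57B 80:60B 83:63B 86:65B 89:69B
-7 20:167 23:167 26:167 29:121 32:106 35:77 38:136 41:136 44:135 47:135 50:135 53:136 56:136 59:136 62:134 65:95 68:47 71:46B 74:50B 77:55B 80:58B 83:61B 86:63B 89:67B
7 20:167 23:167 26:168 29:121 32:106 35:85 38:139 41:139 44:139 47:136 50:136 53:137 56:136 59:136 62:136 65:136 68:136 71:46 74:48B 77:52B 80:57B 83:59B 86:62B 89:64B
20 20:167 23:168 26:168 29:119 32:105 35:96 38:136 41:137 44:135 47:136 50:136 53:136 56:137 59:135 62:136 65:136 68:136 71:138 74:39B 77:47B 80:52B 83:56B 86:60B 89:62B
t 35.3 d [ 92.  -38.7   0.9] turn 1.3 F [-0.3 -0.  -2.9] gap 0.605 gf 21.1
loc [-156.8   51.9  399.1]
```

```bash
python3 -m jog '{"linear":[[10,-4,0],[25,-10,0],[30,-13,0],[20,-8,0],[7,-4,0],[0,0,0],[0,0,0]],"turn":[0.1,0.3,0.4,0.3,0.2,0,0]}'; python3 -c "
from h import *
go(ST,(-57,50),372)"
```

```text
t: 36.17
tcp_pos: [0.5073, -0.319, 0.3998]
tool_rot: [0.982, -0.188, -0.001, -0.0]
force: [-0.3, -0.1, -1.7]
finger_gap: 0.604
gripper_force: 21.1
t 36.17 d [  0.1   0.3 -27.8] turn -0.0 F [-0.3 -0.1 -1.7] gap 0.604 gf 21.1
```

```bash
python3 -m jog '{"linear":[[0,0,-8],[0,0,-8],[0,0,-4],[0,0,0]],"turn":[0,0,0,0]}'; python3 -m jog '{"linear":[[0,0,-4],[0,0,-4],[0,0,-4],[0,0,0]],"turn":[0,0,0,0]}';python3 -m jog '{"linear":[[0,0,-4],[0,0,-4],[0,0,-3],[0,0,0]],"turn":[0,0,0,0]}'; python3 -m jog '{"linear":[[0,0,-2],[0,0,-2],[0,0,0]],"turn":[0,0,0]}'
```

```text
t: 36.67
tcp_pos: [0.5078, -0.3193, 0.3797]
tool_rot: [0.982, -0.188, -0.001, -0.0]
force: [1.0, 0.0, -1.2]
finger_gap: 0.604
gripper_force: 21.1
t: 37.17
tcp_pos: [0.5078, -0.3193, 0.3678]
tool_rot: [0.982, -0.188, -0.0, -0.0]
force: [-0.0, 0.4, -0.9]
finger_gap: 0.603
gripper_force: 21.1
t: 37.67
tcp_pos: [0.5079, -0.3193, 0.3569]
tool_rot: [0.982, -0.188, -0.0, -0.0]
force: [-0.1, -0.6, -0.5]
finger_gap: 0.6
gripper_force: 21.1
t: 38.05
tcp_pos: [0.508, -0.3194, 0.3535]
tool_rot: [0.982, -0.188, 0.0, 0.0]
force: [-0.2, 0.5, 0.1]
finger_gap: 0.603
gripper_force: 21.3
```

```bash
python3 -m jog '{"linear":[[0,0,1],[4.6,-1.9,0],[4.6,-1.9,0],[4.6,-1.9,0],[0,0,0]],"turn":[0,0,0,0,0]}'; python3 -m jog '{"linear":[[4.6,-1.9,0],[4.6,-1.9,0],[0,0,-1],[0,0,0]],"turn":[0,0,0,0]}'; python3 -m jog '{"linear":[[0,0,0],[0,0,0],[0,0,0],[0,0,0]],"turn":[0,0,0,0]}' 0.605;  python3 -m jog '{"linear":[[0,0,0],[0,0,0],[0,0,0],[0,0,0]],"turn":[0,0,0,0]}' 0.615; python3 -m jog '{"linear":[[0,0,0],[0,0,0],[0,0,0],[0,0,0]],"turn":[0,0,0,0]}' 0.64; python3 -c "
from h import *
loc(ST)"
```

```text
t: 38.67
tcp_pos: [0.5222, -0.3253, 0.3542]
tool_rot: [0.982, -0.188, 0.0, 0.0]
force: [-0.7, -0.1, -0.5]
finger_gap: 0.596
gripper_force: 21.1
t: 39.17
tcp_pos: [0.5311, -0.329, 0.3535]
tool_rot: [0.982, -0.188, 0.0, 0.0]
force: [0.7, -0.1, -0.0]
finger_gap: 0.606
gripper_force: 21.2
t: 39.67
tcp_pos: [0.5309, -0.3289, 0.3534]
tool_rot: [0.982, -0.188, 0.0, 0.0]
force: [0.4, -1.3, 0.1]
finger_gap: 0.608
gripper_force: 14.3
t: 40.17
tcp_pos: [0.5309, -0.3288, 0.3532]
tool_rot: [0.982, -0.188, -0.0, -0.0]
force: [-0.8, 0.3, 0.3]
finger_gap: 0.618
gripper_force: 0.4
t: 40.67
tcp_pos: [0.5309, -0.3289, 0.3533]
tool_rot: [0.982, -0.188, -0.0, -0.0]
force: [-1.0, 0.5, -0.5]
finger_gap: 0.64
gripper_force: 0.0
loc [-31.4  49.3 353.3]
```

Gently released. I'll open a bit more, rise, clear the view and check.

```bash
python3 -m jog '{"linear":[[0,0,0],[0,0,0],[0,0,10],[0,0,30],[0,0,50],[0,0,20],[0,0,0]],"turn":[0,0,0,0,0,0,0]}' 0.8;python3 -m jog '{"linear":[[-10,-30,0],[-25,-50,0],[-30,-50,0],[-40,-45,0],[-45,-40,0],[-45,-40,0],[-40,-30,0],[-30,-15,0],[0,0,0],[0,0,0],[0,0,0],[0,0,0]],"turn":[0,0,0,0,0,0,0,0,0,0,0,0]}'; python3 -c "
from h import *
a=snapshot('top')[:,:,::-1][100:300,130:370];b=snapshot('scene')[:,:,::-1][110:310,150:310];cv2.imwrite('pics/p13.png',cv2.resize(np.hstack([a,b]),(800,400),interpolation=cv2.INTER_CUBIC))"
```

```text
t: 41.55
tcp_pos: [0.5312, -0.329, 0.4662]
tool_rot: [0.982, -0.188, 0.002, 0.001]
force: [-0.4, 0.2, 0.0]
finger_gap: 0.797
gripper_force: 0.0
t: 43.05
tcp_pos: [0.2672, -0.6282, 0.4633]
tool_rot: [0.982, -0.187, 0.0, -0.0]
force: [1.1, -0.3, 0.2]
finger_gap: 0.799
gripper_force: 0.0
```

View pics/p13.png

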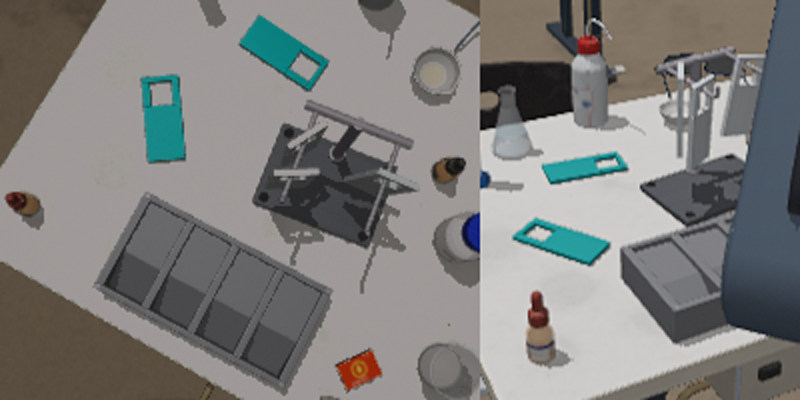

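All three plates hang: two on the left hook at (305,135) and (297,173), one on the right at (397,180). The tray is empty and both dropper bottles are standing. I'll let them settle, check stillness and hand in.

```bash
Z='{"linear":[[0,0,0],[0,0,0],[0,0,0],[0,0,0],[0,0,0],[0,0,0],[0,0,0],[0,0,0],[0,0,0],[0,0,0],[0,0,0],[0,0,0]],"turn":[0,0,0,0,0,0,0,0,0,0,0,0]}'; python3 -m jog '{"linear":[[0,0,0],[0,0,0],[0,0,0],[0,0,0],[0,0,0],[0,0,0],[0,0,0],[0,0,0],[0,0,0],[0,0,0],[0,0,0],[0,0,0]],"turn":[0,0,0,0,0,0,0,0,0,0,0,0]}' >/dev/null; python3 -c "
from station import *;import numpy as np;np.save('a.npy',snapshot('top'))"; python3 -m jog '{"linear":[[0,0,0],[0,0,0],[0,0,0],[0,0,0],[0,0,0],[0,0,0],[0,0,0],[0,0,0],[0,0,0],[0,0,0],[0,0,0]],"turn":[0,0,0,0,0,0,0,0,0,0,0]}'>/dev/null; python3 -c "
from station import *;import numpy as np
d=np.abs(np.load('a.npy').astype(int)-snapshot('top')).max(2)[130:240,250:350];print(d.max(),(d>25).sum(),sense()['t'])"
```

```text
4 0 46.125
```

```bash
python3 -c "
from station import *
print(sign_off())"
```

```text
the job is handed in; nothing more can be done
None
```

I hung all three plates that were in the tray on the stand, two on the left hook and one on the right; they hung still, both dropper bottles were standing, and I handed the job in at about 46 s.

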